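# Put the jeweller's steel blocks back in their own cut-outs

### The job

The three steel bench tools in the foam-lined tray have been put away in one another's places. Move each into the cut-out made for it, sitting flat and fully down: the doming block in the square one, the bezel block in the long one, the horn anvil in the anvil-shaped one; the blank piece of foam is free for parking a tool on the way. Do not set a tool on another or knock them together, and leave the hammer, the jar and the ring clamp beside the tray as they are.

Things in the scene. Friction and masses are not known exactly. Their poses are not given: they have to be found in the camera images.
- doming_block: Doming block: plain steel cube, 46 mm, with round dimples in its faces, about 0.7 kg, loose. Origin: centre of its underside; x and y square to its side faces, z up. Grip it across either pair of parallel sides, tips at least 10 mm above its underside. At the start it lies in the anvil's cut-out.
- bezel_block: Bezel block: long plain steel bar, 110 x 32 x 28 mm high (x, y, z), with a row of five round blind holes of falling size in its top, about 0.6 kg, loose. Origin: centre of its underside; x along its length. Grip it across its 32 mm width (y) at the middle. It may go in its cut-out either way round. At the start it lies across the square cut-out.
- horn_anvil: Steel bench anvil, two horns along x (120 mm over both), 50 mm high, about 0.6 kg, loose. Foot 64 x 54 mm (x, y), steps in to a 20 mm wide waist from 17 to 33 mm up; top block 44 x 26 mm, 33 to 50 mm up. Origin: centre of its underside. Grip the top block across its 26 mm width (y), tips 19 mm or more above the underside. Seats either way round. At the start it stands across the long cut-out.
- square_cutout: The doming block's place: fixed dark foam piece 138 x 138 x 25 mm with a central cut-out 62 x 62 mm, 8 mm deep, blue under-layer as floor (the same in all). Origin: centre of the piece's underside, cut-out sides along x and y; floor 17 mm, foam surface 25 mm above it. The four foam pieces lie two by two, in any order, in a wooden tray whose 6 mm thick rim stands 5 mm above the foam.
- long_cutout: As square_cutout, but with a long cut-out 126 mm (x) x 48 mm (y), 8 mm deep: the bezel block's place, its length along x.
- anvil_cutout: As square_cutout, but with an anvil-shaped cut-out, 8 mm deep: 80 mm (x) x 70 mm (y) for the foot, with a tapering slot for a horn on both sides along x, 130 mm over both slots. The anvil's place, its horns along x.
- blank_foam: The fourth foam piece, 138 x 138 mm, without a cut-out: flat surface 25 mm above the origin (centre of its underside). Empty at the start: the free spot.
- hammer: Bystander: hammer with a wooden handle, 230 mm long, lying on the bench beside the tray; origin under its middle. Not to be disturbed.
- flux_jar: Bystander: small round jar with a white cap, 48 mm across, 55 mm high, standing on the bench beside the tray; origin: centre of its underside. Not to be disturbed.
- ring_clamp: Bystander: wooden ring clamp, about 142 x 26 x 28 mm, lying on the bench beside the tray; origin: centre of its underside. Not to be disturbed.

How it is judged:
At the end, for the whole second after the job is handed in: Doming block, bezel block and horn anvil each sit upright (within 0.06 rad), at rest, on the floor of their own cut-outs (square, long, anvil-shaped): origin within 13 mm of the cut-out's centre and underside within 3 mm of its floor, the anvil's horns along its slots (within 0.4 rad) (horizontal distance between doming_block and square_cutout below 0.013 m and z of doming_block in the frame of square_cutout below 0.02 m and angle between each of doming_block, bezel_block, horn_anvil's own z axis and vertical below 0.06 rad and linear speed of each of doming_block, bezel_block, horn_anvil below 0.02 m/s and horizontal distance between bezel_block and long_cutout below 0.013 m and z of bezel_block in the frame of long_cutout below 0.02 m and horizontal distance between horn_anvil and anvil_cutout below 0.013 m and z of horn_anvil in the frame of anvil_cutout below 0.02 m and angle between the x axis of horn_anvil and the x axis of anvil_cutout, either way round below 0.4 rad); the robot touches nothing.
It fails at once if a steel tool set on or knocked against another (contact force between doming_block and bezel_block above 2 N or contact force between any of doming_block, bezel_block and horn_anvil above 2 N).
It fails at once if a bystander moved by more than 20 mm (distance of any of hammer, flux_jar, ring_clamp from where it was at the start of the episode above 0.02 m).
It also fails if it takes over 96 s, if anything falls off the work surface, if the arm or the gripper's body presses on something with over 40 N, if the wrist force passes 120 N, or if a joint passes its speed limit or range.

### The arm

A 6-joint arm with a two-finger parallel gripper is mounted at the origin on the work surface. World frame = base frame: x ahead of the robot, y to its left, z up, the work surface at z = 0. Lengths are in m, angles in rad, forces in N, time in s.
With the tool pointing down it reaches from about 0.35 to 0.925 m from the base axis. Payload 6.4 kg.
Tool frame: the origin (TCP) lies at the very end of the fingers, on their centre line; the grasp point (between the pads) lies behind it (env.grip_depth is the z of the grasp point in the tool frame, in m); z points along the fingers, y is the line along which they close (so a half turn about z gives the same grasp; the last joint's range is limited). The gripper opens to 94 mm and grips with 3 to 60 N. Pads are 16 mm wide; open, the fingers measure 119 mm over their backs; the gripper's body (75 mm by 177 mm) begins 78 mm behind the grasp point.
Start: joints at [-1.283, 0.245, 1.558, -0, 1.339, -0.174], TCP at [0.29, -0.582, 0.205] pointing down, gripper open.
Joint ranges: [-3.13, 3.13], [-1.02, 2.26], [0.13, 2.54], [-0.95, 4.09], [0.21, 2.88], [-2.74, 2.74]. Speed limits (rad/s): [2.57, 2.57, 3.14, 3.14, 3.14, 3.14].

### API

Orientations are given as a unit quaternion [x, y, z, w].
In Python, from cell import env, eyes, nets gives the robot as it stands. The module is installed in compiled form; this text tells all that it offers.
- The arm moves only by the tool send_rows, never from a script. Its argument "moves" is a list that holds one entry, the list of rows, each a list of 5 numbers: the shift along the tool's x, y, z in m, then the turn about the tool's z in rad, then the opening, from 0 (shut) to 1 (fully open). In form: [[[x, y, z, twist, hand], ...]]. A call has 1 to 8 rows; each row shifts and turns the commanded pose from where the row before left it, along the tool's axes as they then stand; what a row does not reach is not made up. A row lasts 1/12 s, in which the tool goes at most 41.7 mm and 7.16 degrees, less where a joint would pass 70% of its speed; a pose out of reach is approached as far as the arm can. A call is refused whole if a number of a shift passes 0.0417 or a number of a turn 0.125, either way. A call with a gripper value outside its range is refused whole. The fingers move at their own pace and stop on an object; "newtons" is the grip in N (left out, the last holds). Time passes only in rows, so rows that do not move let the fingers close. It gives the time, the measured TCP pose, the force, the opening and the grip force at its end, in the units of the state.
- env.get_obs(): the state, without advancing time (a new reading comes with each control period).
- eyes.read_camera(name): name is "scene" or "top"; returns a dict with "pixels" (384x512x3 uint8, red, green, blue), "depth" (384x512 float32, m along the optical axis (not along the pixel's ray), 0 where there is no reading), "intrinsics" (3x3 intrinsics, pixels), "k1" (the pictures are not rectified: a ray, as slopes to the right and down, at radius r is drawn at 1 + k1 r^2 times it, then the intrinsics apply), "extrinsics" (4x4, takes a point from camera to world coordinates). Camera axes: x right, y up, looking along -z (the intrinsics and any distortion apply to the point x, -y, -z); pixel columns grow to the right and rows downward; lengths in m; the calibration is good to about 2 mm. A picture is of the moment at which its call begins.
- env.finish_job(): hands the job in; it is judged then, once.
Trained networks look in a picture, given as the dict that the camera call returned (one of the last four; its "shot" number tells which), for a name from the list of things; names that differ only in an ending like _2 or _b are one class to them, and where a whole thing is asked for, a point or a joint stands for the part that bears it (a point fixed in the world has none). Each returns a list of dicts, best first, with "p" (0 to 1); they miss things now and then, are a little off and sometimes report something else, mostly with a low value. They report only what shows in the picture. A call takes as long as a camera call.
- nets.silhouettes(query, picture): "region" (384x512 bool, what is visible of it) and "extent" ([left, top, right, bottom] in pixels, round what is visible of it).
- nets.place_of(query, picture): "pixel" ([column, row] in pixels: a listed point, or the origin of a listed thing).
The state is a dict: "time": time; "joints": joint angles; "joint_vel": joint speeds; "tau": joint torques, N m; "tool_pos": TCP position; "tool_rot": TCP orientation; "force": force on the tool from outside, world axes, zero at the start; "ft_torque": the same for the moment, N m; "finger_gap": finger opening in m; "finger_force": force on a finger pad.
Only numpy, scipy, OpenCV 4.12 (cv2) and the standard library are available. Lean on these libraries where they do the work, as an engineer would, in place of code of your own. Each camera call takes 0.05 s, during which the arm holds its last target. There are 200 camera calls.

## Working session

There is one attempt and no reset: what is moved stays moved. The work goes in short steps, Python scripts to look and compute and a tool call to move; the robot and the scene stay as the last step left them, time stands still between calls to the robot, and variables do not carry over. Pictures are saved under pics/ and viewed, at most 14 in all, crops included, and the job is handed in when it is done.

Besides the shell and the picture viewer there is one more tool, called after ">>>" in YAML: its name, and indented under it one key for each argument. send_rows: Moves the arm, as the interface text tells. Its arguments: {"type":"object","properties":{"moves":{"type":"array"},"newtons":{"type":"number"}},"required":["moves"]}

```bash
mkdir -p pics; ls; cat > h.py <<'E'
import numpy as np, cv2
from cell import env, eyes, nets
def und(d,px):
    K=np.array(d["intrinsics"]);k1=d["k1"]
    q=(np.asarray(px,float)-[K[0,2],K[1,2]])/[K[0,0],K[1,1]]
    u=q.copy()
    for _ in range(20): u=q/(1+k1*(u**2).sum(-1,keepdims=True))
    return u
def cloud(d):
    r,c=np.mgrid[0:384,0:512]
    u=und(d,np.stack([c,r],-1)); z=d["depth"].astype(float)
    P=np.stack([u[...,0]*z,-u[...,1]*z,-z],-1); T=np.array(d["extrinsics"])
    W=P@T[:3,:3].T+T[:3,3]; W[z==0]=np.nan
    return W
def ray(d,px,h):
    u=und(d,px);T=np.array(d["extrinsics"])
    v=np.array([u[0],-u[1],-1])@T[:3,:3].T
    return T[:3,3]+v*(h-T[2,3])/v[2]
def save(d,n,f=1.5):
    cv2.imwrite(n,cv2.resize(d["pixels"][...,::-1],None,fx=f,fy=f))
E
python3 - <<'E'
from h import *
print(env.get_obs(), env.grip_depth)
N="doming_block bezel_block horn_anvil square_cutout long_cutout anvil_cutout blank_foam hammer flux_jar ring_clamp".split()
for cam in ["top","scene"]:
    d=eyes.read_camera(cam); save(d,f"pics/{cam}0.png"); W=cloud(d)
    print(cam,np.round(d["extrinsics"],3).tolist(),np.nanmin(W,(0,1)),np.nanmax(W,(0,1)))
    for n in N:
        for s in nets.silhouettes(n,d)[:2]:
            w=W[s["region"]]; print(n,"sil",round(s["p"],2),s["extent"],np.round(np.nanmedian(w,0),3),np.round(np.nanpercentile(w[:,2],95),3) )
        for s in nets.place_of(n,d)[:2]: print("   pt",round(s["p"],2),np.round(s["pixel"],1),np.round(ray(d,np.array(s["pixel"]),0.02),3))
    np.savez(f"{cam}0.npz",W=W,px=d["pixels"])
E
```

```text
pics
{'time': 0.0, 'joints': array([-1.28311898e+00,  2.45831708e-01,  1.55900057e+00,  7.80527785e-06,
        1.33866014e+00, -1.74112327e-01]), 'joint_vel': array([ 6.49754098e-05,  3.98530981e-04, -1.21293268e-03, -2.86048333e-04,
        1.08081012e-03, -1.15539695e-03]), 'tau': array([-8.45064624e-04, -4.15825117e+01, -3.14607382e+01,  6.84713549e-02,
        3.31829977e-02, -1.35621103e-04]), 'tool_pos': array([ 0.28943823, -0.58134218,  0.20434129]), 'tool_rot': array([ 9.73461769e-01,  2.28847726e-01, -5.01168825e-05, -9.48569400e-04]), 'force': array([-0.26001613, -0.55479835,  0.52175535]), 'ft_torque': array([-0.00676485, -0.00700121, -0.01792833]), 'finger_force': 0.0, 'finger_gap': 0.09402402322857835} -0.0188
top [[-0.024, 0.99, -0.141, 0.423], [-1.0, -0.025, -0.007, 0.053], [-0.01, 0.141, 0.99, 1.024], [0.0, 0.0, 0.0, 1.0]] [ 0.13378932 -1.03343196 -0.74916238] [1.35214399 1.13356979 0.49186572]
doming_block sil 0.98 [238.9, 149.5, 271.1, 177.9] [0.631 0.052 0.068] 0.072
   pt 0.62 [254.  167.8] [0.627 0.058 0.02 ]
   pt 0.25 [197.  182.6] [0.595 0.19  0.02 ]
bezel_bl
[... 2030 characters left out ...]
.5, 150.9, 325.2, 196.5] [0.614 0.172 0.031] 0.034
   pt 0.8 [298.7 175.5] [0.596 0.191 0.02 ]
anvil_cutout sil 0.65 [260.7, 186.7, 313.1, 236.1] [0.638 0.052 0.03 ] 0.034
   pt 0.88 [285.2 214.2] [0.633 0.048 0.02 ]
blank_foam sil 0.6 [228.5, 142.6, 284.4, 185.5] [0.462 0.154 0.031] 0.034
   pt 0.82 [255.2 165.6] [0.462 0.151 0.02 ]
hammer sil 0.8 [255.0, 117.1, 324.2, 151.9] [0.497 0.347 0.021] 0.027
   pt 0.58 [288.8 130.9] [0.475 0.335 0.02 ]
flux_jar sil 0.68 [261.4, 249.3, 274.4, 269.8] [ 0.674 -0.111  0.053] 0.057
   pt 0.88 [267.1 265.4] [ 0.675 -0.115  0.02 ]
ring_clamp sil 0.75 [201.4, 232.8, 241.0, 256.8] [ 0.537 -0.135  0.025] 0.029
   pt 0.57 [222.  249.8] [ 0.547 -0.143  0.02 ]
```

View crops.

```bash
python3 - <<'E'
import numpy as np, cv2
p=np.load("top0.npz")["px"][...,::-1]
cv2.imwrite("pics/topc.png",cv2.resize(p[110:300,90:356],None,fx=3,fy=3,interpolation=cv2.INTER_CUBIC))
E
```

```text
(no output)
```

View pics/topc.png

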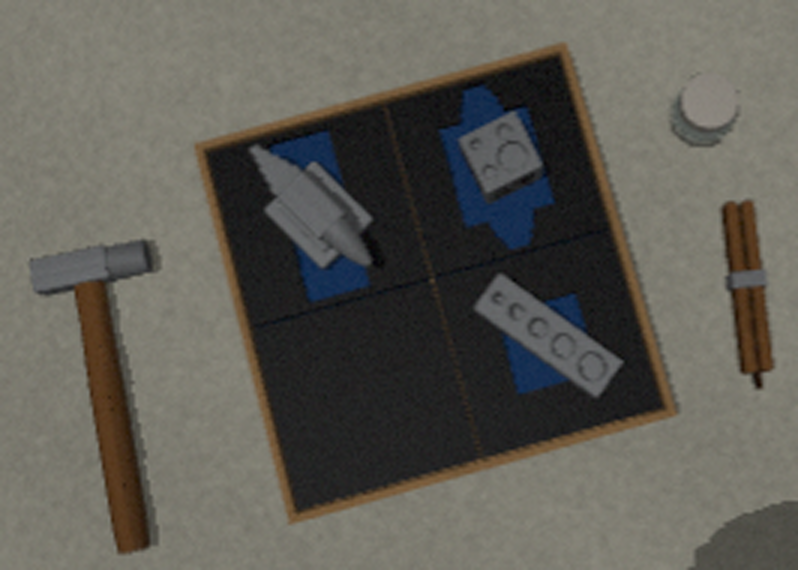

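View pics/scene0.png

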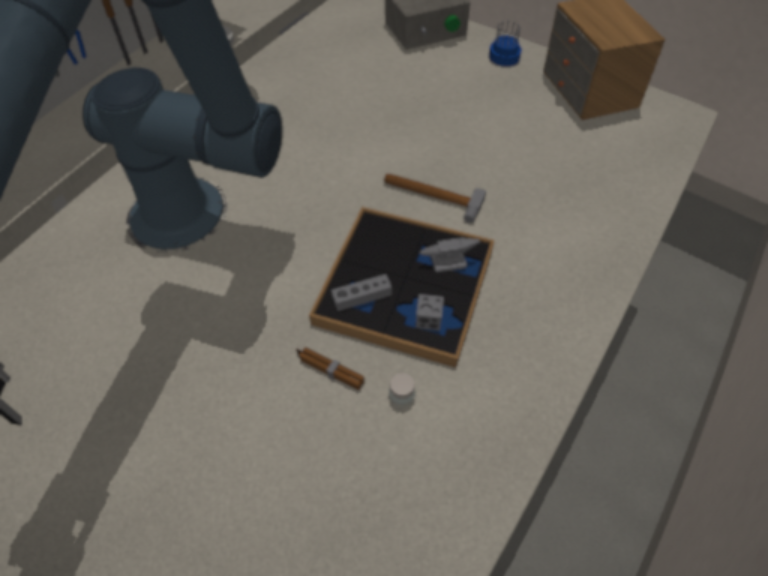

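```bash
cat > fit.py <<'E'
from h import *
def rect(P):
    (c,s,a)=cv2.minAreaRect(P.astype(np.float32)); 
    if s[0]<s[1]: s=(s[1],s[0]); a+=90
    a=(a+90)%180-90
    return np.round(c,4),np.round(s,4),round(np.deg2rad(a),3)
def plane(d,mask,h):
    r,c=np.nonzero(mask); u=und(d,np.stack([c,r],-1)); T=np.array(d["extrinsics"])
    v=np.stack([u[:,0],-u[:,1],-np.ones(len(u))],-1)@T[:3,:3].T
    return (T[:3,3]+v*((h-T[2,3])/v[:,2])[:,None])[:,:2]
def big(m):
    n,l,s,_=cv2.connectedComponentsWithStats(m.astype(np.uint8)); return l==1+np.argmax(s[1:,4])
E
python3 - <<'E'
from fit import *
d=eyes.read_camera("top"); W=cloud(d); px=d["pixels"].astype(int); R,G,B=px[...,0],px[...,1],px[...,2]
x,y=W[...,0],W[...,1]
near=(x>.3)&(x<.8)&(y>-.12)&(y<.3)
blue=near&(B>R+40)&(B>60)
dark=near&(px.max(-1)<50)
wood=near&(R>B+35)&(y>-.095)
print("dark",rect(plane(d,big(dark|blue),.031)),"wood",rect(plane(d,big(wood),.036)))
n,l,s,c=cv2.connectedComponentsWithStats(blue.astype(np.uint8))
for i in range(1,n):
    if s[i,4]>40: print("blue",s[i],rect(plane(d,l==i,.023)))
for n,h in [("doming_block",.069),("bezel_block",.059),("horn_anvil",.081)]:
    m=nets.silhouettes(n,d)[0]["region"]; m2=m&(W[...,2]>h-.005)
    print(n,rect(plane(d,big(m2),h)),m2.sum(),np.nanmedian(W[m2],0))
    if n=="horn_anvil":
        m3=m&(W[...,2]<.06)&(W[...,2]>.037); print("foot",rect(plane(d,m3,.048)),m3.sum())
        P=plane(d,m2,h); q=P-P.mean(0); w,v=np.linalg.eigh(q.T@q); print("pca",np.arctan2(v[1,1],v[0,1]))
h=[((near)&(abs(W[...,2]-z)<.0005)).sum() for z in np.arange(.015,.09,.001)]; print(h)
cv2.imwrite("pics/m.png",np.uint8(255*np.dstack([blue,dark,wood]))[110:300,90:356])
E
```

```text
dark (array([0.5471, 0.107 ]), array([0.2799, 0.2785]), np.float64(-1.322)) wood (array([0.5467, 0.1064]), array([0.2944, 0.2942]), np.float64(0.249))
blue [237 139  38  54 633] (array([0.6287, 0.0627]), array([0.1244, 0.0695]), np.float64(0.525))
blue [181 154  22  16 166] (array([0.6497, 0.1976]), array([0.0538, 0.0302]), np.float64(1.22))
blue [189 193  24  17 218] (array([0.5574, 0.1814]), array([0.0452, 0.0404]), np.float64(-1.315))
blue [272 208  13  11  65] (array([0.5183, 0.0067]), array([0.0249, 0.0215]), np.float64(0.289))
blue [258 222  21  19 176] (array([0.4753, 0.0381]), array([0.0547, 0.0275]), np.float64(0.917))
doming_block (array([0.6332, 0.0514]), array([0.047 , 0.0461]), np.float64(0.434)) 331 [0.63404834 0.05526035 0.06942087]
bezel_block (array([0.5004, 0.0216]), array([0.1066, 0.0314]), np.float64(0.925)) 507 [0.50423232 0.02786341 0.05948393]Traceback (most recent call last):
  File "<stdin>", line 14, in <module>
  File "fit.py", line 12, in big
    n,l,s,_=cv2.connectedComponentsWithStats(m.astype(np.uint8)); return l==1+np.argmax(s[1:,4])
                                                                              ~~~~~~~~~^^^^^^^^^
    return _wrapfunc(a, 'argmax', axis=axis, out=out, **kwds)
    return bound(*args, **kwds)
ValueError: attempt to get argmax of an empty sequence
```

```bash
python3 - <<'E'
from fit import *
for cam in ["top","scene"]:
    z=np.load(f"{cam}0.npz"); W=z["W"]; x,y=W[...,0],W[...,1]
    m=(np.hypot(x-.597,y-.19)<.09)&(W[...,2]>.038)
    for lo,hi in [(.038,.055),(.055,.075),(.075,.079),(.079,.09),(.06,.09)]:
        P=W[m&(W[...,2]>lo)&(W[...,2]<hi)]
        q=P[:,:2]-P[:,:2].mean(0); w,v=np.linalg.eigh(q.T@q)
        print(cam,lo,len(P),rect(P[:,:2]),"mean",np.round(P.mean(0),4),"pca",np.arctan2(v[1,1],v[0,1]).round(3))
    for n,c,h in [("dom",(.633,.051),.069),("bez",(.5,.022),.059)]:
        m=(np.hypot(x-c[0],y-c[1])<.07)&(abs(W[...,2]-h)<.004); P=W[big(m)]
        print(cam,n,rect(P[:,:2]),len(P),np.median(P[:,2]))
    m=(np.hypot(x-.4626,y-.1569)<.05); print("foam z",np.nanmedian(W[m][:,2]))
E
```

```text
top 0.038 391 (array([0.6114, 0.207 ]), array([0.1396, 0.1209]), np.float64(-1.218)) mean [0.5969 0.1941 0.0429] pca 1.792
top 0.055 45 (array([0.5678, 0.1592]), array([0.0367, 0.0245]), np.float64(0.843)) mean [0.5642 0.1589 0.0725] pca -2.358
top 0.075 96 (array([0.5964, 0.188 ]), array([0.1055, 0.0241]), np.float64(0.736)) mean [0.5789 0.1717 0.0772] pca -2.402
top 0.079 375 (array([0.6007, 0.1929]), array([0.1071, 0.0244]), np.float64(0.766)) mean [0.6024 0.1953 0.0816] pca -2.369
top 0.06 516 (array([0.5964, 0.1887]), array([0.1193, 0.0245]), np.float64(0.766)) mean [0.5947 0.1877 0.08  ] pca -2.373
top dom (array([0.6337, 0.0516]), array([0.047 , 0.0467]), np.float64(0.456)) 328 0.06959417978663685
top bez (array([0.5001, 0.0206]), array([0.1098, 0.0324]), np.float64(0.918)) 573 0.05937367785635106
foam z 0.03139810593397108
scene 0.038 186 (array([0.6052, 0.2047]), array([0.13  , 0.1211]), np.float64(-1.295)) mean [0.6018 0.1869 0.0438] pca 1.519
scene 0.055 86 (array([0.5926, 0.1844]), array([0.1086, 0.0207]), np.float64(0.755)) mean [0.5921 0.1777 0.0687] pca -2.437
scene 0.075 63 (array([0.5945, 0.1902]), array([0.1077, 0.0298]), np.float64(0.755)) mean [0.5872 0.1793 0.0773] pca -2.401
scene 0.079 161 (array([0.598 , 0.1953]), array([0.1026, 0.0268]), np.float64(0.795)) mean [0.6005 0.1968 0.0814] pca 0.793
scene 0.06 302 (array([0.5935, 0.1895]), array([0.1169, 0.0299]), np.float64(0.767)) mean [0.5954 0.1881 0.0776] pca 0.792
scene dom (array([0.6318, 0.053 ]), array([0.0478, 0.0456]), np.float64(-1.128)) 188 0.06871623968877205
scene bez (array([0.4984, 0.0229]), array([0.1106, 0.0363]), np.float64(0.926)) 302 0.05895032455000543
foam z 0.031189534856180146
```

>>> send_rows:
  moves:
    - [[0, 0, 0.012, -0.0917, 0.65], [0, 0, 0.012, -0.0917, 0.65], [0, 0, 0.012, -0.0917, 0.65], [0, 0, 0.012, -0.0917, 0.65], [0, 0, 0.012, -0.0917, 0.65], [0.0337, -0.011, 0, 0, 0.65], [0.0337, -0.011, 0, 0, 0.65], [0.0337, -0.011, 0, 0, 0.65]]
  newtons: 40

```text
time: 2.97
tool_pos: [0.3245, -0.4804, 0.1448]
tool_rot: [0.896, 0.443, 0.0, -0.0]
force: [0.6, -0.9, 0.6]
finger_gap: 0.061
finger_force: 0.0
```

>>> send_rows:
  moves:
    - [[0.0337, -0.011, 0, 0, 0.65], [0.0337, -0.011, 0, 0, 0.65], [0.0337, -0.011, 0, 0, 0.65], [0.0337, -0.011, 0, 0, 0.65], [0.0337, -0.011, 0, 0, 0.65], [0.0337, -0.011, 0, 0, 0.65], [0.0337, -0.011, 0, 0, 0.65], [0.0337, -0.011, 0, 0, 0.65]]

```text
time: 3.63
tool_pos: [0.4181, -0.2121, 0.1457]
tool_rot: [0.896, 0.444, 0.0, 0.0]
force: [0.2, 1.2, 0.6]
finger_gap: 0.061
finger_force: 0.0
```

>>> send_rows:
  moves:
    - [[0.0337, -0.011, 0, 0, 0.65], [0.0337, -0.011, 0, 0, 0.65], [0.0337, -0.011, 0, 0, 0.65], [0.0337, -0.011, 0, 0, 0.65], [0.0337, -0.011, 0, 0, 0.65], [0.0337, -0.011, 0, 0, 0.65], [0.0337, -0.011, 0, 0, 0.65], [0, 0, 0, 0, 0.65]]

```text
time: 4.3
tool_pos: [0.5004, 0.0252, 0.1458]
tool_rot: [0.895, 0.447, 0.001, -0.0]
force: [0.3, -0.1, -0.7]
finger_gap: 0.0613
finger_force: 0.0
```

```bash
cat > go.py <<'E'
import sys
from h import *
def go(x,y,z,yaw):
    o=env.get_obs(); p=o["tool_pos"]; q=o["tool_rot"]
    th=2*np.arctan2(q[1],q[0]); D=np.array([x,y])-p[:2]
    ax=lambda t:(D@[np.cos(t),np.sin(t)],D@[np.sin(t),-np.cos(t)])
    print("t",round(o["time"],2),"tcp",np.round(p,4),"yaw",round(th,3),"tilt",np.round(q[2:],4),"gap",round(o["finger_gap"],4),"ff",o["finger_force"],"F",np.round(o["force"],1))
    print("twist",round(-((yaw-th+np.pi/2)%np.pi-np.pi/2),4),"now-axes",np.round(ax(th),4),"after-twist",np.round(ax(yaw),4),"down",round(p[2]-z,4))
if len(sys.argv)==5: go(*map(float,sys.argv[1:]))
E
python3 go.py .5 .021 .042 .92
```

```text
t 4.3 tcp [0.5004 0.0252 0.1458] yaw 0.926 tilt [ 0.0008 -0.0003] gap 0.0613 ff 0.0 F [ 0.3 -0.1 -0.7]
twist 0.0061 now-axes [-0.0036  0.0022] after-twist [-0.0036  0.0022] down 0.1038
```

>>> send_rows:
  moves:
    - [[-0.0035, 0.002, 0.025, 0.006, 0.65], [0, 0, 0.03, 0, 0.65], [0, 0, 0.025, 0, 0.65], [0, 0, 0.015, 0, 0.65], [0, 0, 0.0085, 0, 0.65], [0, 0, 0, 0, 0.65], [0, 0, 0, 0, 0.65]]

```text
time: 4.88
tool_pos: [0.4992, 0.0163, 0.0424]
tool_rot: [0.897, 0.441, 0.0, 0.0]
force: [-0.3, 0.5, 0.1]
finger_gap: 0.0608
finger_force: 0.0
```

```bash
python3 go.py .5 .021 .042 .92
```

```text
t 4.88 tcp [0.4992 0.0163 0.0424] yaw 0.914 tilt [0.0002 0.0001] gap 0.0608 ff 0.0 F [-0.3  0.5  0.1]
twist -0.0061 now-axes [ 0.0042 -0.0022] after-twist [ 0.0042 -0.0022] down 0.0004
```

>>> send_rows:
  moves:
    - [[0.004, -0.002, 0, -0.006, 0.65], [0, 0, 0, 0, 0.3], [0, 0, 0, 0, 0.1], [0, 0, 0, 0, 0.1], [0, 0, 0, 0, 0.1], [0, 0, 0, 0, 0.1], [0, 0, 0, 0, 0.1]]

```text
time: 5.47
tool_pos: [0.4991, 0.0216, 0.0421]
tool_rot: [0.896, 0.444, -0.001, -0.001]
force: [-4.1, 2.3, 5.4]
finger_gap: 0.0316
finger_force: 40.0
```

```bash
python3 go.py .4626 .1569 .042 .249
```

```text
t 5.47 tcp [0.4991 0.0216 0.0421] yaw 0.92 tilt [-0.0006 -0.0009] gap 0.0316 ff 39.99501273036003 F [-4.1  2.3  5.4]
twist 0.6711 now-axes [ 0.0855 -0.111 ] after-twist [-0.002  -0.1401] down 0.0001
```

>>> send_rows:
  moves:
    - [[0, 0, -0.015, 0, 0.1], [0, 0, -0.025, 0, 0.1], [0, 0, -0.02, 0.1118, 0.1], [0, 0, -0.01, 0.1118, 0.1], [0, 0, 0, 0.1118, 0.1], [0, 0, 0, 0.1118, 0.1], [0, 0, 0, 0.1118, 0.1], [0, 0, 0, 0.1118, 0.1]]

```text
time: 6.13
tool_pos: [0.4984, 0.0211, 0.1103]
tool_rot: [0.993, 0.122, -0.001, -0.0]
force: [0.6, 0.2, -7.0]
finger_gap: 0.0316
finger_force: 40.0
```

>>> send_rows:
  moves:
    - [[0, -0.02, 0, 0, 0.1], [-0.002, -0.035, 0, 0, 0.1], [0, -0.035, 0, 0, 0.1], [0, -0.03, 0, 0, 0.1], [0, -0.02, 0, 0, 0.1], [0, 0, 0, 0, 0.1], [0, 0, 0, 0, 0.1]]

```text
time: 6.72
tool_pos: [0.4618, 0.1567, 0.1104]
tool_rot: [0.992, 0.126, -0.001, 0.0]
force: [-0.1, -0.6, -6.4]
finger_gap: 0.032
finger_force: 40.0
```

```bash
python3 go.py .4626 .1569 .0425 .249
```

```text
t 6.72 tcp [0.4618 0.1567 0.1104] yaw 0.252 tilt [-0.0012  0.0003] gap 0.032 ff 39.99648571014404 F [-0.1 -0.6 -6.4]
twist 0.0028 now-axes [ 0.0008 -0.    ] after-twist [ 0.0008 -0.    ] down 0.0679
```

>>> send_rows:
  moves:
    - [[0, 0, 0.02, 0, 0.1], [0, 0, 0.025, 0, 0.1], [0, 0, 0.015, 0, 0.1], [0, 0, 0.006, 0, 0.1], [0, 0, 0.002, 0, 0.1], [0, 0, 0, 0, 0.1], [0, 0, 0, 0, 0.1]]

```text
time: 7.3
tool_pos: [0.4643, 0.156, 0.0448]
tool_rot: [0.992, 0.124, 0.001, 0.0]
force: [0.2, 0.9, -5.7]
finger_gap: 0.0319
finger_force: 40.0
```

>>> send_rows:
  moves:
    - [[0, 0, 0, 0, 0.5], [0, 0, 0, 0, 0.6], [0, 0, 0, 0, 0.6], [0, 0, -0.02, 0, 0.6], [0, 0, -0.03, 0, 0.7], [0, 0, -0.03, 0, 0.72], [0, 0, 0, 0, 0.72], [0, 0, 0, 0, 0.72]]

```text
time: 7.97
tool_pos: [0.4654, 0.1565, 0.1269]
tool_rot: [0.992, 0.125, 0.003, 0.0]
force: [-1.0, -0.8, -0.8]
finger_gap: 0.0678
finger_force: 0.0
```

```bash
python3 go.py .633 .052 .036 .445
```

```text
t 7.97 tcp [0.4654 0.1565 0.1269] yaw 0.25 tilt [0.0032 0.0001] gap 0.0678 ff 0.0 F [-1.  -0.8 -0.8]
twist -0.1953 now-axes [0.1365 0.1427] after-twist [0.1063 0.1665] down 0.0909
```

>>> send_rows:
  moves:
    - [[0, 0, 0, -0.0975, 0.72], [0, 0, 0, -0.0978, 0.72], [0.0177, 0.0278, 0, 0, 0.72], [0.0177, 0.0278, 0, 0, 0.72], [0.0177, 0.0278, 0, 0, 0.72], [0.0177, 0.0278, 0, 0, 0.72], [0.0177, 0.0278, 0, 0, 0.72], [0.0177, 0.0275, 0, 0, 0.72]]

```text
time: 8.63
tool_pos: [0.6312, 0.0507, 0.1223]
tool_rot: [0.975, 0.22, -0.001, -0.0]
force: [0.2, -0.3, -0.2]
finger_gap: 0.0674
finger_force: 0.0
```

>>> send_rows:
  moves:
    - [[0, 0, 0.02, 0, 0.72], [0, 0, 0.02, 0, 0.72], [0, 0, 0, 0, 0.72], [0, 0, 0, 0, 0.72]]

```text
time: 8.97
tool_pos: [0.629, 0.0518, 0.0816]
tool_rot: [0.975, 0.221, -0.002, -0.001]
force: [-0.0, 0.7, 0.7]
finger_gap: 0.0675
finger_force: 0.0
```

```bash
python3 go.py .633 .052 .036 .445
```

```text
t 8.97 tcp [0.629  0.0518 0.0816] yaw 0.445 tilt [-0.0023 -0.0007] gap 0.0675 ff 0.0 F [-0.   0.7  0.7]
twist -0.0002 now-axes [0.0037 0.0016] after-twist [0.0037 0.0016] down 0.0456
```

>>> send_rows:
  moves:
    - [[0.003, 0.0015, 0.015, 0, 0.72], [0, 0, 0.015, 0, 0.72], [0, 0, 0.01, 0, 0.72], [0, 0, 0.005, 0, 0.72], [0, 0, 0, 0, 0.72], [0, 0, 0, 0, 0.72], [0, 0, 0, 0, 0.72], [0, 0, 0, 0, 0.72]]

```text
time: 9.63
tool_pos: [0.6348, 0.0516, 0.0401]
tool_rot: [0.975, 0.221, 0.001, 0.0]
force: [-0.5, -0.4, -0.7]
finger_gap: 0.0678
finger_force: 0.0
```

```bash
python3 go.py .633 .052 .036 .445
```

```text
t 9.63 tcp [0.6348 0.0516 0.0401] yaw 0.445 tilt [0.0009 0.0003] gap 0.0678 ff 0.0 F [-0.5 -0.4 -0.7]
twist -0.0001 now-axes [-0.0015 -0.0012] after-twist [-0.0015 -0.0012] down 0.0041
```

>>> send_rows:
  moves:
    - [[0, 0, 0.003, 0, 0.72], [0, 0, 0, 0, 0.72], [0, 0, 0, 0, 0.3], [0, 0, 0, 0, 0.3], [0, 0, 0, 0, 0.3], [0, 0, 0, 0, 0.3], [0, 0, 0, 0, 0.3], [0, 0, 0, 0, 0.3]]

```text
time: 10.3
tool_pos: [0.6338, 0.0522, 0.036]
tool_rot: [0.975, 0.221, -0.0, -0.001]
force: [-2.0, 4.8, 2.0]
finger_gap: 0.0454
finger_force: 40.0
```

>>> send_rows:
  moves:
    - [[0, 0, -0.015, 0, 0.3], [0, 0, -0.025, 0, 0.3], [0, 0, -0.03, 0, 0.3], [0, 0, -0.01, 0.098, 0.3], [0, 0, 0, 0.098, 0.3], [0, 0, 0, 0, 0.3], [0, 0, 0, 0, 0.3]]

```text
time: 10.88
tool_pos: [0.6332, 0.0513, 0.1152]
tool_rot: [0.992, 0.125, -0.001, 0.0]
force: [0.3, 0.1, -7.0]
finger_gap: 0.0455
finger_force: 40.0
```

```bash
python3 go.py .4968 .0223 .037 .249
```

```text
t 10.88 tcp [0.6332 0.0513 0.1152] yaw 0.251 tilt [-0.0009  0.0001] gap 0.0455 ff 39.99740017578006 F [ 0.3  0.1 -7. ]
twist 0.0022 now-axes [-0.1393 -0.0058] after-twist [-0.1393 -0.0055] down 0.0782
```

>>> send_rows:
  moves:
    - [[-0.02, -0.0055, 0, 0.002, 0.3], [-0.035, 0, 0, 0, 0.3], [-0.035, 0, 0, 0, 0.3], [-0.03, 0, 0, 0, 0.3], [-0.019, 0, 0, 0, 0.3], [0, 0, 0.02, 0, 0.3], [0, 0, 0, 0, 0.3], [0, 0, 0, 0, 0.3]]

```text
time: 11.55
tool_pos: [0.4963, 0.023, 0.0945]
tool_rot: [0.992, 0.124, -0.002, -0.001]
force: [0.7, 0.2, -4.8]
finger_gap: 0.0457
finger_force: 40.0
```

```bash
python3 - <<'E'
from fit import *
d=eyes.read_camera("top"); W=cloud(d); px=d["pixels"].astype(int); R,B=px[...,0],px[...,2]
b=(B>R+40)&(B>60)&(W[...,0]>.3)&(W[...,0]<.8); p=W[b]
cv2.imwrite("pics/a1.png",cv2.resize(d["pixels"][110:300,90:356,::-1],None,fx=3,fy=3,interpolation=cv2.INTER_CUBIC))
n,l,s,c=cv2.connectedComponentsWithStats(b.astype(np.uint8))
for i in range(1,n):
    if s[i,4]>40: print("blue",s[i],rect(plane(d,l==i,.023)))
E
python3 go.py .4968 .0223 .037 .249
```

```text
blue [237 139  37  38 873] (array([0.6459, 0.0593]), array([0.099 , 0.0686]), np.float64(0.244))
blue [180 154  24  16 171] (array([0.6393, 0.2018]), array([0.0453, 0.0384]), np.float64(-1.324))
blue [189 193  24  17 223] (array([0.5567, 0.1809]), array([0.0468, 0.04  ]), np.float64(-1.358))
t 11.6 tcp [0.4977 0.023  0.0956] yaw 0.248 tilt [-0.0007 -0.0002] gap 0.0459 ff 39.99731455463916 F [ 0.1 -0.3 -6.3]
twist -0.0011 now-axes [-0.001   0.0004] after-twist [-0.001   0.0004] down 0.0586
```

View pics/a1.png

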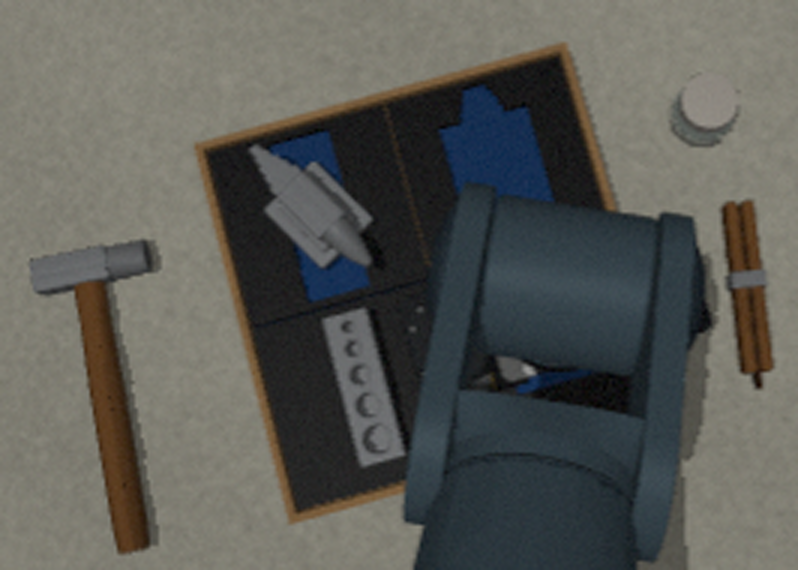

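The picture shows the bezel block lying flat on the blank foam (crop about 362,385), the anvil cut-out empty (495,150), the doming block under the wrist, and the bystanders unmoved. Now I'll lower the doming block.

>>> send_rows:
  moves:
    - [[0, 0, 0.02, 0, 0.3], [0, 0, 0.02, 0, 0.3], [0, 0, 0.01, 0, 0.3], [0, 0, 0.005, 0, 0.3], [0, 0, 0.002, 0, 0.3], [0, 0, 0, 0, 0.3], [0, 0, 0, 0, 0.3]]

```text
time: 12.18
tool_pos: [0.499, 0.0228, 0.04]
tool_rot: [0.992, 0.123, 0.001, 0.0]
force: [0.4, 1.0, -5.0]
finger_gap: 0.0455
finger_force: 40.0
```

```bash
python3 go.py .4968 .0223 .0365 .249
```

```text
t 12.18 tcp [0.499  0.0228 0.04  ] yaw 0.247 tilt [0.0009 0.0003] gap 0.0455 ff 39.997182379011065 F [ 0.4  1.  -5. ]
twist -0.0019 now-axes [-0.0022 -0.    ] after-twist [-0.0022 -0.    ] down 0.0035
```

>>> send_rows:
  moves:
    - [[-0.001, 0, 0.0015, 0, 0.3], [0, 0, 0.0015, 0, 0.3], [0, 0, 0, 0, 0.3], [0, 0, 0, 0, 0.65], [0, 0, 0, 0, 0.65], [0, 0, 0, 0, 0.65], [0, 0, 0, 0, 0.65]]

```text
time: 12.77
tool_pos: [0.4979, 0.0225, 0.0369]
tool_rot: [0.992, 0.123, 0.001, 0.0]
force: [-0.0, -0.1, -0.0]
finger_gap: 0.061
finger_force: 0.0
```

>>> send_rows:
  moves:
    - [[0, 0, -0.02, 0, 0.65], [0, 0, -0.035, 0, 0.65], [0, 0, -0.035, 0, 0.65], [0, 0, -0.02, -0.1, 0.6], [0, 0, 0, -0.1, 0.6], [0, 0, 0, -0.1, 0.6], [0, 0, 0, -0.1, 0.6], [0, 0, 0, -0.12, 0.6]]

```text
time: 13.43
tool_pos: [0.4974, 0.0226, 0.1467]
tool_rot: [0.926, 0.377, 0.001, 0.0]
force: [1.1, 0.2, -0.7]
finger_gap: 0.0563
finger_force: 0.0
```

```bash
python3 go.py .5965 .189 .053 .768
```

```text
t 13.43 tcp [0.4974 0.0226 0.1467] yaw 0.772 tilt [0.0006 0.0004] gap 0.0563 ff 0.0 F [ 1.1  0.2 -0.7]
twist 0.0041 now-axes [ 0.1871 -0.0501] after-twist [ 0.1869 -0.0508] down 0.0937
```

>>> send_rows:
  moves:
    - [[0.02, -0.0054, 0, 0.002, 0.6], [0.035, -0.0095, 0, 0, 0.6], [0.04, -0.0108, 0, 0, 0.6], [0.04, -0.0108, 0, 0, 0.6], [0.032, -0.0086, 0, 0, 0.6], [0.02, -0.0054, 0, 0, 0.6], [0, 0, 0.02, 0, 0.6], [0, 0, 0.02, 0, 0.6]]

```text
time: 14.1
tool_pos: [0.5989, 0.1903, 0.1073]
tool_rot: [0.927, 0.374, 0.002, 0.001]
force: [0.2, -0.3, -0.7]
finger_gap: 0.0563
finger_force: 0.0
```

>>> send_rows:
  moves:
    - [[0, 0, 0.01, 0, 0.6], [0, 0, 0, 0, 0.6], [0, 0, 0, 0, 0.6], [0, 0, 0, 0, 0.6]]

```text
time: 14.43
tool_pos: [0.5978, 0.1885, 0.0973]
tool_rot: [0.928, 0.373, 0.001, 0.0]
force: [1.0, 1.0, 0.2]
finger_gap: 0.0565
finger_force: 0.0
```

```bash
python3 go.py .5965 .189 .053 .768
```

```text
t 14.43 tcp [0.5978 0.1885 0.0973] yaw 0.764 tilt [0.001  0.0003] gap 0.0565 ff 0.0 F [1.  1.  0.2]
twist -0.0036 now-axes [-0.0005 -0.0013] after-twist [-0.0005 -0.0013] down 0.0443
```

>>> send_rows:
  moves:
    - [[0, -0.001, 0.015, -0.003, 0.6], [0, 0, 0.015, 0, 0.6], [0, 0, 0.009, 0, 0.6], [0, 0, 0.005, 0, 0.6], [0, 0, 0, 0, 0.6], [0, 0, 0, 0, 0.6], [0, 0, 0, 0, 0.6]]

```text
time: 15.02
tool_pos: [0.597, 0.1894, 0.0531]
tool_rot: [0.927, 0.375, 0.001, 0.0]
force: [1.2, 0.8, 0.0]
finger_gap: 0.0566
finger_force: 0.0
```

```bash
python3 go.py .5965 .189 .053 .768
```

```text
t 15.02 tcp [0.597  0.1894 0.0531] yaw 0.768 tilt [0.0009 0.0002] gap 0.0566 ff 0.0 F [1.2 0.8 0. ]
twist -0.0003 now-axes [-0.0007 -0.0001] after-twist [-0.0007 -0.0001] down 0.0001
```

>>> send_rows:
  moves:
    - [[0, 0, 0, 0, 0.1], [0, 0, 0, 0, 0.1], [0, 0, 0, 0, 0.1], [0, 0, 0, 0, 0.1], [0, 0, 0, 0, 0.1], [0, 0, 0, 0, 0.1], [0, 0, -0.01, 0, 0.1], [0, 0, -0.02, 0, 0.1]]

```text
time: 15.68
tool_pos: [0.5926, 0.1886, 0.078]
tool_rot: [0.927, 0.375, -0.004, -0.001]
force: [-0.4, -0.5, -6.5]
finger_gap: 0.0256
finger_force: 40.0
```

>>> send_rows:
  moves:
    - [[0, 0, -0.02, 0, 0.1], [0, 0, -0.02, 0, 0.1], [0, 0, 0, 0.1038, 0.1], [0, 0, 0, 0.1038, 0.1], [0, 0, 0, 0.1038, 0.1], [0, 0, 0, 0.1038, 0.1], [0, 0, 0, 0.1038, 0.1], [0, 0, 0, 0, 0.1]]

```text
time: 16.35
tool_pos: [0.5952, 0.1889, 0.1207]
tool_rot: [0.992, 0.123, -0.001, 0.0]
force: [0.1, 0.9, -7.1]
finger_gap: 0.0257
finger_force: 40.0
```

```bash
python3 go.py .6314 .0565 .045 .249
```

```text
t 16.35 tcp [0.5952 0.1889 0.1207] yaw 0.247 tilt [-0.0012  0.0003] gap 0.0257 ff 39.99943256378174 F [ 0.1  0.9 -7.1]
twist -0.0018 now-axes [0.0027 0.1372] after-twist [0.0025 0.1372] down 0.0757
```

>>> send_rows:
  moves:
    - [[0.0025, 0.02, 0, -0.002, 0.1], [0, 0.03, 0, 0, 0.1], [0, 0.035, 0, 0, 0.1], [0, 0.03, 0, 0, 0.1], [0, 0.022, 0, 0, 0.1], [0, 0, 0.02, 0, 0.1], [0, 0, 0.01, 0, 0.1], [0, 0, 0, 0, 0.1]]

```text
time: 17.02
tool_pos: [0.6292, 0.0573, 0.0876]
tool_rot: [0.992, 0.126, -0.004, -0.001]
force: [-0.2, 1.1, -6.9]
finger_gap: 0.0258
finger_force: 40.0
```

```bash
python3 - <<'E'
from fit import *
d=eyes.read_camera("scene"); W=cloud(d); d2=eyes.read_camera("top")
a=d["pixels"][120:290,190:360,::-1]; b=d2["pixels"][115:285,150:320,::-1]
cv2.imwrite("pics/a2.png",cv2.resize(np.hstack([a,b]),None,fx=2.3,fy=2.3,interpolation=cv2.INTER_CUBIC))
x,y,z=W[...,0],W[...,1],W[...,2]
m=(np.hypot(x-.4968,y-.0223)<.05)&(z>.06)&(z<.08); P=W[m]; print("dom",rect(P[:,:2]),len(P),np.percentile(P[:,2],[5,50,95]))
E
python3 go.py .6314 .0565 .045 .249
```

```text
dom (array([0.4953, 0.0232]), array([0.049 , 0.0474]), np.float64(-1.353)) 237 [0.06098765 0.06790523 0.07132629]
t 17.12 tcp [0.6313 0.058  0.0907] yaw 0.253 tilt [-0.0015 -0.0003] gap 0.0255 ff 39.99806821346283 F [ 0.2  1.  -7.1]
twist 0.0038 now-axes [-0.0003  0.0014] after-twist [-0.0003  0.0014] down 0.0457
```

View pics/a2.png

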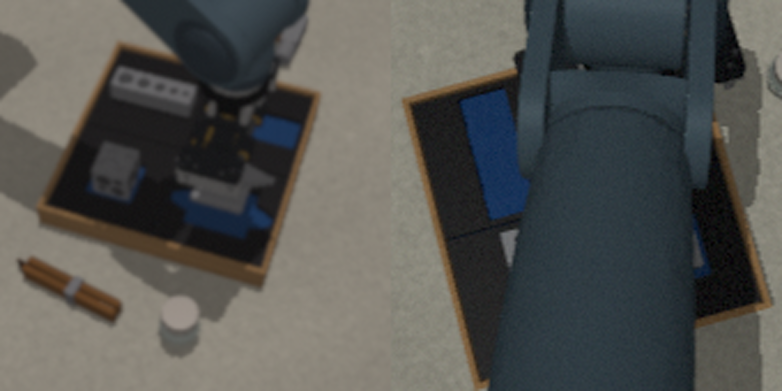

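The doming block is seated in the square cut-out (left view, about 115,175). The anvil hangs over its own cut-out with its horns along the slots, so I'll lower it.

>>> send_rows:
  moves:
    - [[0, 0.001, 0.015, 0.003, 0.1], [0, 0, 0.015, 0, 0.1], [0, 0, 0.008, 0, 0.1], [0, 0, 0.004, 0, 0.1], [0, 0, 0, 0, 0.1], [0, 0, 0, 0, 0.1], [0, 0, 0, 0, 0.1]]

```text
time: 17.7
tool_pos: [0.6337, 0.0564, 0.0512]
tool_rot: [0.992, 0.124, 0.001, 0.0]
force: [-0.4, -0.2, -5.6]
finger_gap: 0.0258
finger_force: 40.0
```

```bash
python3 go.py .6314 .0565 .045 .249
```

```text
t 17.7 tcp [0.6337 0.0564 0.0512] yaw 0.248 tilt [0.001  0.0002] gap 0.0258 ff 39.998071789741516 F [-0.4 -0.2 -5.6]
twist -0.0007 now-axes [-0.0022 -0.0007] after-twist [-0.0022 -0.0007] down 0.0062
```

>>> send_rows:
  moves:
    - [[-0.001, 0, 0.002, 0, 0.1], [0, 0, 0.002, 0, 0.1], [0, 0, 0.001, 0, 0.1], [0, 0, 0.001, 0, 0.1], [0, 0, 0, 0, 0.1], [0, 0, 0, 0, 0.1]]

```text
time: 18.2
tool_pos: [0.632, 0.056, 0.0443]
tool_rot: [0.992, 0.124, 0.0, 0.0]
force: [-1.2, 0.5, -4.5]
finger_gap: 0.0258
finger_force: 40.0
```

```bash
python3 go.py .6314 .0565 .045 .249
```

```text
t 18.2 tcp [0.632  0.056  0.0443] yaw 0.248 tilt [0.0001 0.    ] gap 0.0258 ff 39.99885141849518 F [-1.2  0.5 -4.5]
twist -0.0012 now-axes [-0.0005 -0.0006] after-twist [-0.0005 -0.0007] down -0.0007
```

>>> send_rows:
  moves:
    - [[0, 0, 0, 0, 0.5], [0, 0, 0, 0, 0.5], [0, 0, 0, 0, 0.5], [0, 0, 0, 0, 0.5], [0, 0, -0.01, 0, 0.5], [0, 0, -0.025, 0, 0.5], [0, 0, -0.035, 0, 0.5], [0, 0, -0.03, 0, 0.6]]

```text
time: 18.87
tool_pos: [0.632, 0.056, 0.1462]
tool_rot: [0.992, 0.124, 0.0, 0.0]
force: [1.3, -0.5, 0.6]
finger_gap: 0.0504
finger_force: 0.0
```

>>> send_rows:
  moves:
    - [[0, 0, 0, 0, 0.6], [0, 0, 0, 0, 0.6]]

```text
time: 19.03
tool_pos: [0.6338, 0.0559, 0.1477]
tool_rot: [0.992, 0.124, 0.003, 0.001]
force: [0.1, 0.4, -0.3]
finger_gap: 0.0559
finger_force: 0.0
```

```bash
python3 - <<'E'
from fit import *
for cam in ["top","scene"]:
    d=eyes.read_camera(cam); W=cloud(d); x,y,z=W[...,0],W[...,1],W[...,2]
    P=W[(np.hypot(x-.464,y-.157)<.075)&(z>.053)&(z<.064)]; print("bez",rect(P[:,:2]),len(P),np.median(P[:,2]))
    m=(np.hypot(x-.6314,y-.0565)<.075)&(z>.055)&(z<.08); P=W[m]; print("anv",len(P) and rect(P[:,:2]),len(P),np.percentile(P[:,2],[50,75,95]))
E
python3 go.py .464 .1565 .042 .249
```

```text
bez (array([0.507, 0.18 ]), array([0.022 , 0.0087]), np.float64(-0.217)) 27 0.05964053610518627
t 19.08 tcp [0.6324 0.056  0.1452] yaw 0.248 tilt [0.001  0.0002] gap 0.0565 ff 0.0 F [0.2 0.1 0.1]
twist -0.0012 now-axes [-0.1386 -0.1387] after-twist [-0.1384 -0.1389] down 0.1032Traceback (most recent call last):
  File "<stdin>", line 5, in <module>
    return _quantile_unchecked(
        a, q, axis, out, overwrite_input, method, keepdims, weights)
    return _ureduce(a,
                    func=_quantile_ureduce_func,
    ...<5 lines>...
                    overwrite_input=overwrite_input,
                    method=method)
    r = func(a, **kwargs)
    result = _quantile(arr,
                       quantiles=q,
    ...<2 lines>...
                       out=out,
                       weights=wgt)
    slices_having_nans = np.isnan(arr[-1, ...])
                                  ~~~^^^^^^^^^
IndexError: index -1 is out of bounds for axis 0 with size 0
```

```bash
python3 - <<'E'
from fit import *
d=eyes.read_camera("scene"); W=cloud(d); x,y,z=W[...,0],W[...,1],W[...,2]
P=W[big((np.hypot(x-.464,y-.157)<.075)&(z>.053)&(z<.064))]; print("bez",rect(P[:,:2]),len(P),np.median(P[:,2]))
P=W[(np.hypot(x-.6314,y-.0565)<.075)&(z>.055)&(z<.085)]; print("anv",rect(P[:,:2]) if len(P) else 0,len(P),np.sort(P[:,2])[-20:].round(3))
E
```

```text
bez (array([0.4637, 0.1571]), array([0.1111, 0.0361]), np.float64(0.245)) 290 0.058751752103541555
anv (array([0.6304, 0.0561]), array([0.1163, 0.029 ]), np.float64(0.213)) 335 [0.075 0.075 0.075 0.075 0.075 0.075 0.075 0.075 0.076 0.076 0.076 0.076
 0.076 0.076 0.076 0.076 0.077 0.077 0.077 0.078]
```

>>> send_rows:
  moves:
    - [[-0.02, -0.02, 0, 0, 0.6], [-0.028, -0.028, 0, 0, 0.6], [-0.028, -0.028, 0, 0, 0.6], [-0.028, -0.028, 0, 0, 0.6], [-0.02, -0.02, 0, 0, 0.6], [-0.0145, -0.015, 0.015, 0, 0.6], [0, 0, 0.02, 0, 0.6], [0, 0, 0.02, 0, 0.6]]

```text
time: 19.8
tool_pos: [0.4616, 0.1575, 0.0873]
tool_rot: [0.992, 0.124, -0.001, -0.0]
force: [0.3, -0.2, -0.3]
finger_gap: 0.0561
finger_force: 0.0
```

>>> send_rows:
  moves:
    - [[0, 0, 0, 0, 0.6], [0, 0, 0, 0, 0.6], [0, 0, 0, 0, 0.6], [0, 0, 0, 0, 0.6]]

```text
time: 20.13
tool_pos: [0.4645, 0.1567, 0.09]
tool_rot: [0.992, 0.123, 0.001, 0.0]
force: [0.7, 0.6, -0.9]
finger_gap: 0.0568
finger_force: 0.0
```

```bash
python3 go.py .464 .1565 .042 .249
```

```text
t 20.13 tcp [0.4645 0.1567 0.09  ] yaw 0.247 tilt [0.0008 0.    ] gap 0.0568 ff 0.0 F [ 0.7  0.6 -0.9]
twist -0.0016 now-axes [-0.0005  0.0001] after-twist [-0.0005  0.0001] down 0.048
```

>>> send_rows:
  moves:
    - [[0, 0, 0.015, 0, 0.6], [0, 0, 0.015, 0, 0.6], [0, 0, 0.01, 0, 0.6], [0, 0, 0.006, 0, 0.6], [0, 0, 0, 0, 0.6], [0, 0, 0, 0, 0.6], [0, 0, 0, 0, 0.6]]

```text
time: 20.72
tool_pos: [0.4643, 0.1569, 0.0438]
tool_rot: [0.992, 0.124, 0.001, 0.0]
force: [-0.4, -0.4, 0.7]
finger_gap: 0.0563
finger_force: 0.0
```

>>> send_rows:
  moves:
    - [[0, 0, 0, 0, 0.1], [0, 0, 0, 0, 0.1], [0, 0, 0, 0, 0.1], [0, 0, 0, 0, 0.1], [0, 0, 0, 0, 0.1], [0, 0, 0, 0, 0.1]]

```text
time: 21.22
tool_pos: [0.4638, 0.1566, 0.0433]
tool_rot: [0.992, 0.124, 0.0, 0.0]
force: [0.2, -1.4, 1.9]
finger_gap: 0.0316
finger_force: 40.0
```

>>> send_rows:
  moves:
    - [[0, 0, -0.015, 0, 0.1], [0, 0, -0.025, 0, 0.1], [0, 0, -0.025, 0, 0.1], [0, 0, -0.01, 0, 0.1], [0, 0, 0, 0, 0.1], [0, 0, 0, 0, 0.1], [0, 0, 0, 0, 0.1]]

```text
time: 21.8
tool_pos: [0.4618, 0.1566, 0.1157]
tool_rot: [0.992, 0.124, -0.002, -0.0]
force: [0.5, -0.6, -6.0]
finger_gap: 0.0321
finger_force: 40.0
```

```bash
python3 go.py .597 .191 .034 .249
```

```text
t 21.8 tcp [0.4618 0.1566 0.1157] yaw 0.248 tilt [-0.0021 -0.0001] gap 0.0321 ff 39.99991402029991 F [ 0.5 -0.6 -6. ]
twist -0.0013 now-axes [ 1.395e-01 -1.000e-04] after-twist [0.1395 0.    ] down 0.0817
```

>>> send_rows:
  moves:
    - [[0.02, 0, 0, 0, 0.1], [0.03, 0, 0, 0, 0.1], [0.035, 0, 0, 0, 0.1], [0.03, 0, 0, 0, 0.1], [0.023, 0, 0, 0, 0.1], [0, 0, 0.02, 0, 0.1], [0, 0, 0.02, 0, 0.1], [0, 0, 0, 0, 0.1]]

```text
time: 22.47
tool_pos: [0.5924, 0.1899, 0.0705]
tool_rot: [0.992, 0.124, -0.007, 0.0]
force: [-2.1, -0.5, -8.0]
finger_gap: 0.0317
finger_force: 40.0
```

>>> send_rows:
  moves:
    - [[0, 0, 0, 0, 0.1], [0, 0, 0, 0, 0.1], [0, 0, 0, 0, 0.1]]

```text
time: 22.72
tool_pos: [0.5979, 0.1907, 0.079]
tool_rot: [0.992, 0.124, 0.001, -0.0]
force: [0.1, 0.2, -5.6]
finger_gap: 0.0319
finger_force: 40.0
```

```bash
python3 go.py .597 .191 .035 .249; python3 - <<'E'
from fit import *
d=eyes.read_camera("scene")
cv2.imwrite("pics/a3.png",cv2.resize(d["pixels"][120:290,190:360,::-1],None,fx=3,fy=3,interpolation=cv2.INTER_CUBIC))
E
```

```text
t 22.72 tcp [0.5979 0.1907 0.079 ] yaw 0.248 tilt [ 0.0009 -0.    ] gap 0.0319 ff 39.99982997775078 F [ 0.1  0.2 -5.6]
twist -0.0013 now-axes [-0.0008 -0.0005] after-twist [-0.0008 -0.0005] down 0.044
```

View pics/a3.png

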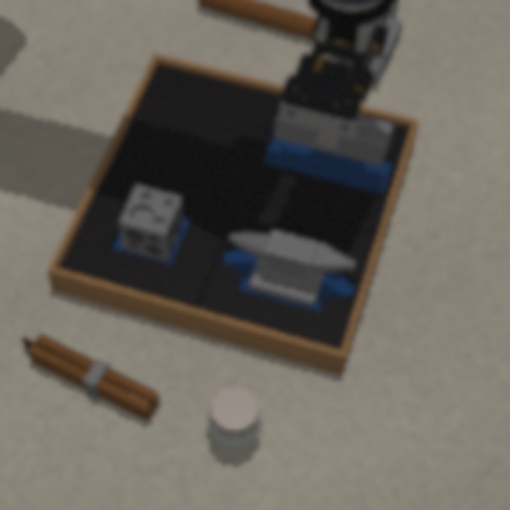

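The anvil (about 290,265) and the doming block (150,220) sit in their cut-outs. The bezel block hangs over the long one (330,130), so I'll lower it.

>>> send_rows:
  moves:
    - [[0, 0, 0.015, 0, 0.1], [0, 0, 0.014, 0, 0.1], [0, 0, 0.006, 0, 0.1], [0, 0, 0.003, 0, 0.1], [0, 0, 0, 0, 0.1], [0, 0, 0, 0, 0.1], [0, 0, 0, 0, 0.1]]

```text
time: 23.35
tool_pos: [0.598, 0.1907, 0.0408]
tool_rot: [0.992, 0.124, 0.001, -0.0]
force: [0.7, 0.1, -6.4]
finger_gap: 0.0317
finger_force: 40.0
```

```bash
python3 go.py .597 .191 .035 .249
```

```text
t 23.35 tcp [0.598  0.1907 0.0408] yaw 0.248 tilt [ 0.0008 -0.    ] gap 0.0317 ff 39.999899715185165 F [ 0.7  0.1 -6.4]
twist -0.0012 now-axes [-0.0009 -0.0005] after-twist [-0.0009 -0.0005] down 0.0058
```

>>> send_rows:
  moves:
    - [[0, 0, 0.002, 0, 0.1], [0, 0, 0.0015, 0, 0.1], [0, 0, 0.001, 0, 0.1], [0, 0, 0.001, 0, 0.1], [0, 0, 0, 0, 0.1], [0, 0, 0, 0, 0.1]]

```text
time: 23.85
tool_pos: [0.5974, 0.1907, 0.0353]
tool_rot: [0.992, 0.124, -0.0, 0.0]
force: [-3.8, -0.4, 2.4]
finger_gap: 0.0316
finger_force: 40.0
```

>>> send_rows:
  moves:
    - [[0, 0, 0, 0, 0.55], [0, 0, 0, 0, 0.55], [0, 0, 0, 0, 0.55], [0, 0, 0, 0, 0.55], [0, 0, -0.01, 0, 0.55], [0, 0, -0.03, 0, 0.55], [0, 0, -0.04, 0, 0.55], [0, 0, -0.04, 0, 0.55]]

```text
time: 24.52
tool_pos: [0.5966, 0.1905, 0.1556]
tool_rot: [0.992, 0.124, -0.001, -0.0]
force: [-0.1, -0.2, -0.4]
finger_gap: 0.0516
finger_force: 0.0
```

>>> send_rows:
  moves:
    - [[-0.03, 0, -0.02, 0, 0.55], [-0.04, 0, 0, 0, 0.55], [-0.04, 0, 0, 0, 0.55], [-0.04, 0, 0, 0, 0.55], [-0.04, 0, 0, 0, 0.55], [-0.02, 0, 0, 0, 0.55], [0, 0, 0, 0, 0.55], [0, 0, 0, 0, 0.55]]

```text
time: 25.18
tool_pos: [0.3938, 0.1391, 0.1755]
tool_rot: [0.992, 0.123, 0.001, 0.0]
force: [1.1, 1.2, 1.1]
finger_gap: 0.0519
finger_force: 0.0
```

```bash
python3 - <<'E'
from fit import *
for cam in ["top","scene"]:
    d=eyes.read_camera(cam); W=cloud(d); x,y,z=W[...,0],W[...,1],W[...,2]
    cv2.imwrite(f"pics/f_{cam}.png",cv2.resize(d["pixels"][110:300,90:356,::-1],None,fx=3,fy=3,interpolation=cv2.INTER_CUBIC))
    for n,c,lo,hi in [("dom",(.4968,.0223),.06,.075),("bez",(.597,.191),.045,.058),("anv",(.6314,.0565),.055,.08)]:
        P=W[(np.hypot(x-c[0],y-c[1])<.07)&(z>lo)&(z<hi)]
        if len(P)>20: print(cam,n,rect(P[:,:2]),len(P),np.percentile(P[:,2],[25,50,90]).round(4))
    m=(np.hypot(x-.4626,y-.1569)<.05); print("foam z",np.nanmedian(W[m][:,2]))
print(env.get_obs()["time"])
E
```

```text
top dom (array([0.4971, 0.021 ]), array([0.0464, 0.0462]), np.float64(0.249)) 422 [0.0669 0.0689 0.0714]
top bez (array([0.5992, 0.1894]), array([0.1105, 0.0324]), np.float64(0.249)) 568 [0.0502 0.0513 0.0537]
top anv (array([0.6335, 0.0547]), array([0.1204, 0.026 ]), np.float64(0.243)) 511 [0.0709 0.0728 0.0759]
foam z 0.03324297252450753
scene dom (array([0.4952, 0.0234]), array([0.0495, 0.0473]), np.float64(-1.334)) 233 [0.0653 0.0679 0.0713]
scene bez (array([0.596 , 0.1914]), array([0.1078, 0.0366]), np.float64(0.239)) 296 [0.0491 0.0508 0.0535]
scene anv (array([0.6305, 0.0567]), array([0.1155, 0.0285]), np.float64(0.251)) 337 [0.0677 0.0714 0.0746]
foam z 0.3195921573524544
25.2833
```

View pics/f_top.png

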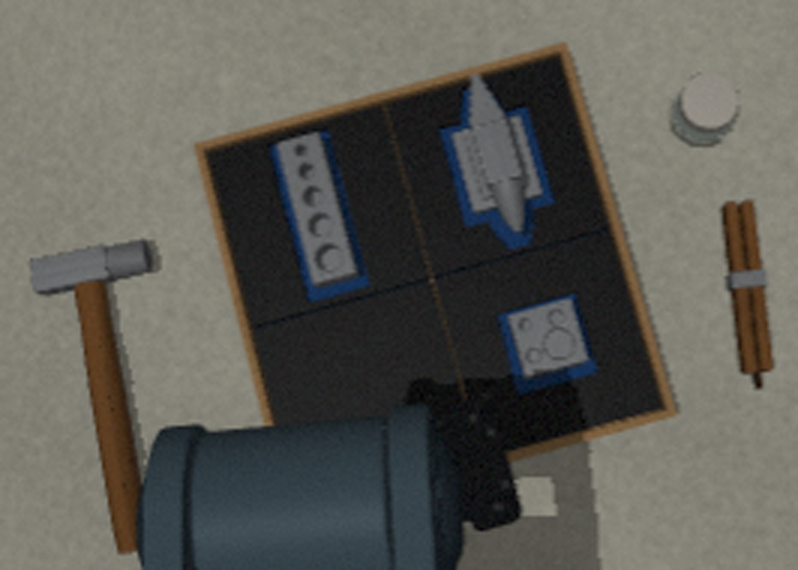

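View pics/f_scene.png

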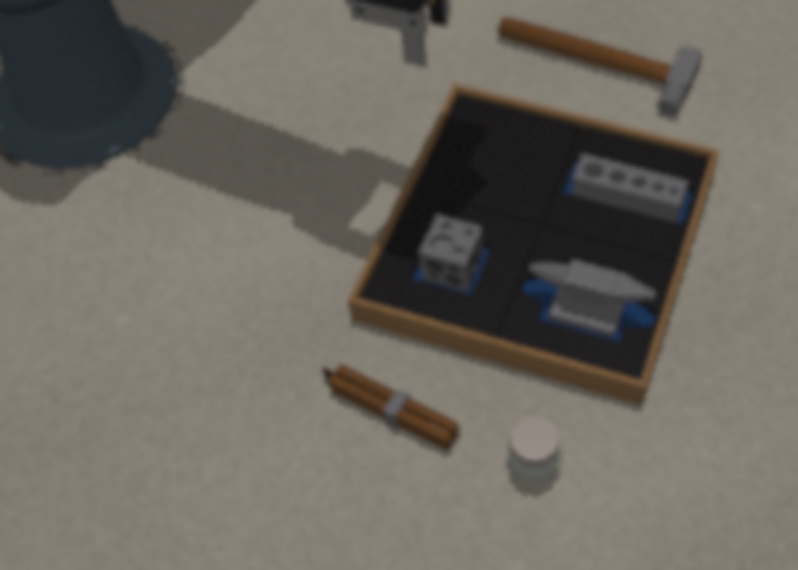

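All three tools are flat in their own cut-outs: bezel block at top view (315,210), anvil at (495,160), doming block at (548,338). Their tops measure 51, 73 and 69 mm, which matches a floor height of 23 mm. The bystanders haven't moved.

```bash
python3 -c "
from cell import env
print(env.finish_job())"
```

```text
the job is handed in; nothing more can be done
None
```

I handed the job in at about 25 s of the 96 s allowed: the doming block, bezel block and horn anvil each sit flat on the floor of their own cut-outs, and the hammer, jar and ring clamp were not disturbed; the hand-in gave no verdict, so this rests on my final camera measurements.

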